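# Lock the retaining collar on the mould turner's shaft

### The arm

A 6-joint arm with a two-finger parallel gripper is mounted at the origin on the work surface; the furniture and walls round the work are solid. World frame = base frame: x ahead of the robot, y to its left, z up, the work surface at z = 0. Lengths are in m, angles in rad, forces in N, time in s.
With the tool pointing down it reaches from about 0.3 to 0.825 m from the base axis. Payload 5.4 kg.
Tool frame: the origin (TCP) lies on the centre line of the jaws, within the pads' length; the fingertips stand arm.nose_length ahead of it and the grasp point (between the pads) lies 3 mm ahead of it (arm.nose_length is the distance from the TCP to the fingertips, in m); z points along the fingers, y is the direction in which the jaws open and shut (so a half turn about z gives the same grasp; the last joint's range is limited). The gripper opens to 92 mm and grips with 3 to 60 N. Pads are 20 mm wide; open, the fingers measure 128 mm over their backs; the gripper's body (75 mm by 189 mm) begins 69 mm behind the grasp point.
Start: joints at [0.931, 0.158, 1.597, -0, 1.386, -0.21], TCP at [0.24, 0.523, 0.237] pointing down, gripper open.
Joint ranges: [-2.91, 2.91], [-0.94, 2.29], [0.18, 2.7], [-1.29, 4.43], [0.17, 2.64], [-3, 3]. Speed limits (rad/s): [2.57, 2.57, 3.14, 3.14, 3.14, 3.14].

### API

Orientations are given as a unit quaternion [x, y, z, w].
In Python, from bench import arm, grab_frame, camera_info, workorder gives the robot as it stands.
- The arm moves only by the tool drive_tool, never from a script. Its arguments are lists of equal length, an entry for each row: "translation": the shift along the tool's x, y, z in mm, a list of three; "angular": the turn, a rotation vector about the tool's x, y, z in degrees, a list of three; "gripper": the closure, from -1 (fully open) to 1 (shut), so that 0 is half open. A call has 1 to 20 rows; each row shifts and turns the commanded pose from where the row before left it, along the tool's axes as they then stand; what a row does not reach is not made up. A row lasts 1/8 s, in which the tool goes at most 62.5 mm and 10.7 degrees, less where a joint would pass 70% of its speed; a pose out of reach is approached as far as the arm can. A call is refused whole if a number of a shift passes 62.5 or a number of a turn 10.7, either way. A call with a gripper value outside its range is refused whole. The fingers move at their own pace and stop on an object; the grip force is fixed at half the most. Time passes only in rows, so rows that do not move let the fingers close. It gives the time, the measured TCP pose, the force and the opening at its end, in the units of the state.
- arm.state(): the state, without advancing time (a new reading comes with each control period).
- grab_frame(name): name is "scene" or "top" or "wrist"; returns the picture (480x640x3 uint8, blue, green, red); there is no depth.
- camera_info(name): a dict with "intrinsics" (3x3 intrinsics, pixels), "position" and "rotation" of the camera in the world; the wrist camera has in their place "mount" (4x4, takes a point from camera to tool coordinates, whose origin is the TCP and whose axes are the flange's). Camera axes: x right, y down, z forward; pixel columns grow to the right and rows downward; lengths in m; the calibration is good to about 2 mm. A picture is of the moment at which its call begins: read the wrist's pose just before it. camera_info takes no time and is no camera call.
- workorder.job_done(): hands the job in, once; it reports no verdict.
The state is a dict: "time": time; "qpos": joint angles; "joint_velocities": joint speeds; "effort": joint torques, N m; "ee_pos": TCP position; "orientation": TCP orientation; "wrist_force": force on the tool from outside, world axes, zero at the start; "wrist_torque": the same for the moment, N m; "gripper_width": opening from 0.0 (shut) to 1.0 (fully open).
Only numpy, scipy, OpenCV 4.12 (cv2) and the standard library are available. Lean on these libraries where they do the work, as an engineer would, in place of code of your own. Each camera call takes 0.05 s, during which the arm holds its last target.

### The job

The retaining collar on the mould turner's shaft is loose. Slide it gently right up against the bearing, turn it until its brass thumb screw faces the flat milled along the shaft, and tighten the screw firmly down into the flat, keeping the collar against the bearing; never force the screw against the round of the shaft or with the collar askew. Then let go, leaving the tape, wax, key and screwdriver undisturbed.

Things in the scene. Friction and masses are not known exactly. Their poses are not given: they have to be found in the camera images.
- turner: The mould turner, fixed to the table: grey base plate 140 x 290 x 12 mm with blue gearbox and black motor, coupling, grey pillow-block bearing, steel shaft. Origin: centre of the plate's underside, on the table. The shaft axis runs along the turner's y axis at x = 0, 90 mm above the table; gearbox toward +y, free end at y = -130 mm. x points away from the robot at yaw 0.
- gearbox: Blue gearbox, 86 x 72 mm, top 115 mm above the table, centred at turner y = +102 mm; origin and axes of the turner. It holds the 32 mm shaft still. One bright flat is milled along the shaft, 6 mm deep, 5 mm wide at its floor, its sides bevelled at 45 deg to a mouth 14 mm wide. It faces anywhere from 0.80 rad toward the robot (turner -x) of straight up to 0.20 rad away: not measured, look or feel.
- bearing: Grey pillow block on the shaft, housing radius 34 mm (104 mm wide at its foot), turner y = 0 to +24 mm; origin and axes of the turner. The bright ring face that the collar must meet lies at turner y = -4 mm. Turning the screw's nose against a side of the flat drives the collar along the shaft with up to 12 N: keep a light push (15 N or so, never near 60) toward the bearing meanwhile.
- collar: Dark steel retaining collar round the shaft, 56 mm in diameter, 28 mm long, with a boss for the thumb screw. Origin on the shaft axis at the middle of its length (turner y = -18 mm when it touches the bearing ring); y along the shaft toward the bearing, z outward along the thumb screw. It slides (about 3 N of drag) and turns (0.12 N m of drag, -1.45 to +1.45 rad) and stays where it is left.
- collar_slide (a joint): Gap between collar and bearing ring, m: 0 touching, grows toward the shaft's free end; starts 0.022 to 0.055.
- collar_turn (a joint): Turn of the collar about the shaft, rad: 0 when the thumb screw points straight up, negative when it leans toward the robot (turner -x), positive when it leans away. Starts between -1.1 and -0.8.
- thumb_screw: The collar's thumb screw, turned by its brass head; origin on the shaft axis at the start, z outward. Its nylon nose tapers at 45 deg from 12 mm to a 4 mm end. Within about 0.35 rad of facing the flat the nose goes in; where it bears on a bevelled side it swings the collar toward centre once the head is let go: screw in some 1.3 rad at a time and let go between; the head moves with the collar.
- screw_head (a point): Middle of the knurled brass head of the thumb screw, a cylinder 28 mm in diameter and 22 mm long on the screw's axis: 55 mm from the shaft axis at the start, 48.6 mm when the nose meets the floor of the flat, 47.4 mm hard down on the boss. z axis outward along the screw.
- screw_turn (a joint): Turn of the thumb screw, rad: 0 at the start, grows clockwise seen from its head and feeds in 6 mm a turn. The nose meets the round at 0.4: turned on to 3.0 there it bears with about 50 N and, let go, springs back 0.1 to 0.6 (on the flat's rim later, and less); over the flat it stays. In the flat it bottoms at about 6.7 and gains some 18 N a rad, more if askew; 7.5 to 7.9 is firm, 8.0 the stop.
- masking_tape: Roll of cream masking tape, 103 mm across, 25 mm high, lying flat. Origin: centre of its underside.
- wax_bar: Bar of green modelling wax, 37 x 76 x 14 mm. Origin: centre of its underside.
- hex_key: Black 5 mm hex key, 48 x 80 mm, lying flat. Origin: centre of its underside.
- screwdriver: Small screwdriver with yellow handle, 131 mm long, 16 mm thick. Origin: centre of its underside.

How it is judged:
By the outcome, as a careful person would: the job done as asked, in the order asked, and still so for the second after the job is handed in, with the robot touching nothing.
It also fails if it takes over 72 s, if anything falls off the work surface, if the arm or the gripper's body presses on something with over 40 N, if the wrist force passes 120 N, or if a joint passes its speed limit or range.

## Working session

There is one attempt and no reset: what is moved stays moved. The work goes in short steps, Python scripts to look and compute and a tool call to move; the robot and the scene stay as the last step left them, time stands still between calls to the robot, and variables do not carry over. Pictures are saved under pics/ and viewed, and the job is handed in when it is done.

Besides the shell and the picture viewer there is one more tool, called after ">>>" as name(argument=value, ...) on one line, values as JSON. drive_tool: Moves the arm, as the interface text tells. Its arguments: {"type":"object","properties":{"translation":{"type":"array","items":{"type":"array","items":{"type":"number"}}},"angular":{"type":"array","items":{"type":"array","items":{"type":"number"}}},"gripper":{"type":"array","items":{"type":"number"}}},"required":["translation","angular","gripper"]}

```bash
mkdir -p pics; ls; python3 - <<'E'
from bench import arm, grab_frame, camera_info, workorder
import cv2
for n in ("scene","top","wrist"):
    cv2.imwrite(f"pics/{n}0.png",grab_frame(n)); print(n,camera_info(n))
print(arm.state(), arm.nose_length)
E
```

```text
pics
scene {'intrinsics': array([[538.46804124,   0.        , 318.1107608 ],
       [  0.        , 538.46804124, 236.13679712],
       [  0.        ,   0.        ,   1.        ]]), 'position': array([-0.01894166, -0.5623804 ,  0.77244484]), 'rotation': array([ 0.85469585, -0.29300248,  0.13997672, -0.40503217])}
top {'intrinsics': array([[452.01382528,   0.        , 321.02206411],
       [  0.        , 452.01382528, 237.01963676],
       [  0.        ,   0.        ,   1.        ]]), 'position': array([0.29034369, 0.07666373, 0.94416739]), 'rotation': array([-0.69403287,  0.71229311, -0.07302209,  0.07499783])}
wrist {'intrinsics': array([[428.09061762,   0.        , 319.03382064],
       [  0.        , 428.09061762, 243.53350835],
       [  0.        ,   0.        ,   1.        ]]), 'mount': array([[-6.56009494e-04, -9.58708495e-01, -2.84389859e-01,
         7.96075340e-02],
       [ 9.99999588e-01, -8.07327233e-04,  4.14860967e-04,
        -2.61398333e-05],
       [-6.27326412e-04, -2.84389470e-01,  9.58708629e-01,
        -1.48444505e-01],
       [ 0.00000000e+00,  0.00000000e+00,  0.00000000e+00,
         1.00000000e+00]])}
{'time': 0.15, 'qpos': array([ 9.30860808e-01,  1.58876699e-01,  1.59792823e+00,  7.02765040e-06,
        1.38619602e+00, -2.10086037e-01]), 'joint_velocities': array([-2.98588475e-05, -1.44781401e-03, -2.75026435e-03, -2.40367986e-04,
       -7.98039303e-04, -1.00704021e-03]), 'effort': array([ 1.59347674e-03, -3.85917377e+01, -3.22432995e+01,  7.03040930e-02,
        3.51273897e-02, -7.03432261e-05]), 'ee_pos': array([0.23936004, 0.52232143, 0.23586796]), 'orientation': array([ 2.13274481e-01,  9.76992068e-01, -6.40079726e-04, -2.93488545e-04]), 'wrist_force': array([ 0.85389562, -0.32363098, -0.02078178]), 'wrist_torque': array([-0.04463402,  0.01155371,  0.00529293]), 'gripper_width': 0.9998438485794414} 0.022
```

View pics/scene0.png

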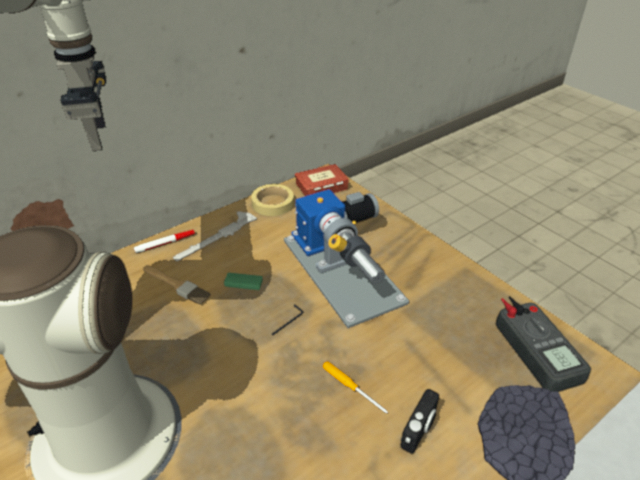

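View pics/top0.png

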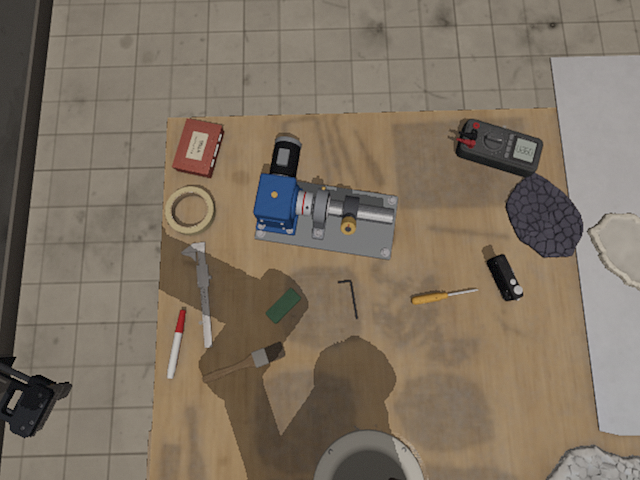

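View pics/wrist0.png

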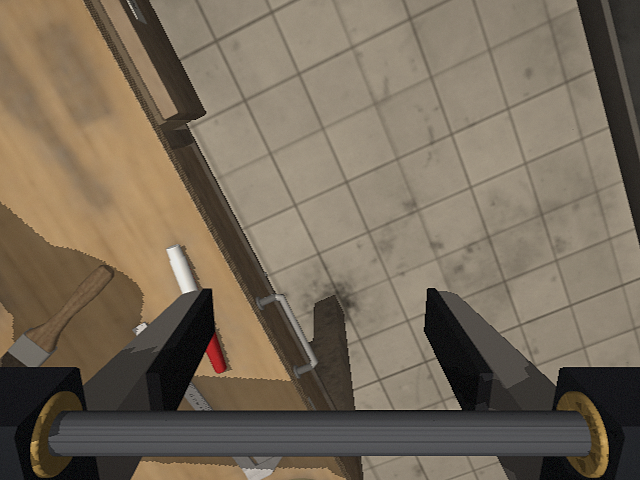

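```bash
python3 - <<'E'
import cv2
a=cv2.imread("pics/top0.png")[160:270,240:410]; cv2.imwrite("pics/t1.png",cv2.resize(a,None,fx=4.6,fy=4.6,interpolation=cv2.INTER_CUBIC))
a=cv2.imread("pics/scene0.png")[180:330,275:425]; cv2.imwrite("pics/s1.png",cv2.resize(a,None,fx=4,fy=4,interpolation=cv2.INTER_CUBIC))
E
```

```text
(no output)
```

View pics/t1.png

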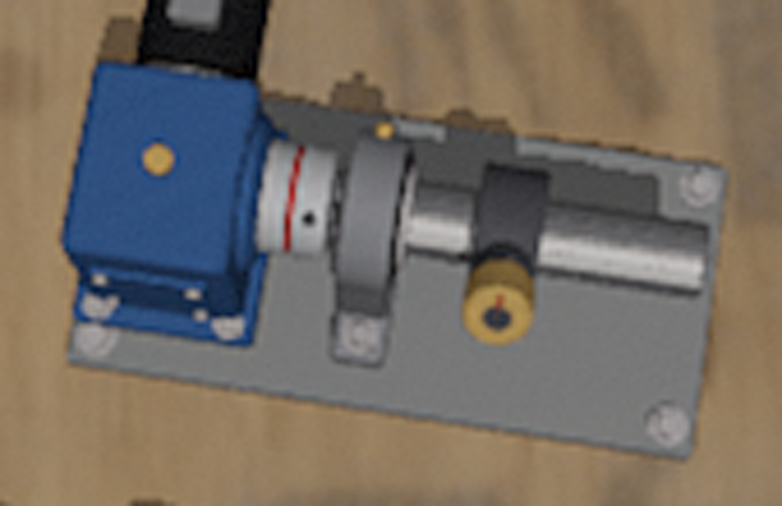

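View pics/s1.png

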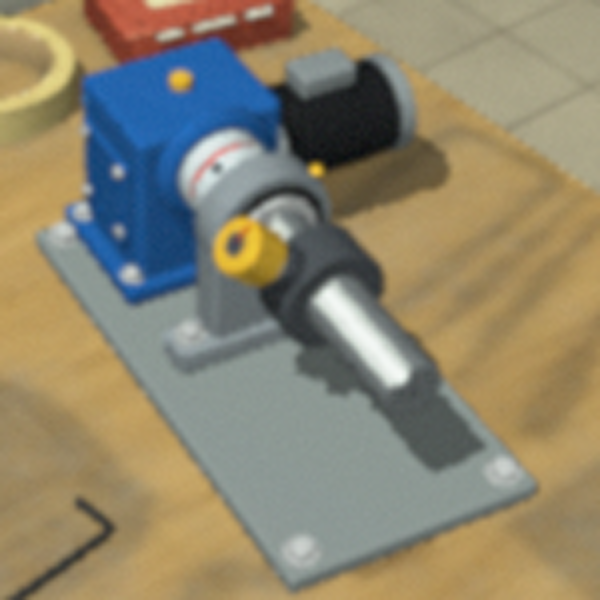

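```bash
cat > h.py <<'E'
import numpy as np, cv2
from scipy.spatial.transform import Rotation as R
from scipy.optimize import least_squares
from bench import arm, grab_frame, camera_info, workorder
def cam(n, st=None):
    i=camera_info(n); K=i['intrinsics']
    if 'mount' in i:
        st=st or arm.state(); T=np.eye(4); T[:3,:3]=R.from_quat(st['orientation']).as_matrix(); T[:3,3]=st['ee_pos']
        M=T@i['mount']; return K,M[:3,:3],M[:3,3]
    return K,R.from_quat(i['rotation']).as_matrix(),i['position']
def proj(c,P):
    K,Rm,t=c; q=(np.atleast_2d(P)-t)@Rm; q=q@K.T; return q[:,:2]/q[:,2:]
def ray(c,px):
    K,Rm,t=c; d=Rm@np.linalg.solve(K,[*px,1]); return t,d/np.linalg.norm(d)
def turner(p):
    x,y,w=p; c,s=np.cos(w),np.sin(w)
    return np.array([[c,-s,0],[s,c,0],[0,0,1.]]),np.array([x,y,0])
def w(p,P):
    Rm,t=turner(p); return np.atleast_2d(P)@Rm.T+t
E
python3 - <<'E'
from h import *
C=np.array([[-.07,-.145,.012],[.07,-.145,.012],[-.07,.145,.012]])
top=np.array([[389.6,259.6],[397.4,195.4],[255.2,238.7]]); sc=np.array([[348.75,327],[409.5,302],[284.5,238.75]])
ct,cs=cam("top"),cam("scene")
def f(p): return np.r_[(proj(ct,w(p,C))-top).ravel(),(proj(cs,w(p,C))-sc).ravel()]
r=least_squares(f,[.45,.1,0]); print(r.x,r.fun.round(1))
p=r.x
print("head", [ (s,a,proj(ct,w(p,[.055*np.sin(a),-.018-s,.09+.055*np.cos(a)])).round(1),proj(cs,w(p,[.055*np.sin(a),-.018-s,.09+.055*np.cos(a)])).round(1)) for s in(.022,.05) for a in(-1.1,-.8)])
np.save("p.npy",p)
# fit head
ht=np.array([498,303])/4.6+[240,160]; hs=np.array([250,248])/4+[275,180]
g=lambda q: np.r_[(proj(ct,w(p,[.055*np.sin(q[1]),-.018-q[0],.09+.055*np.cos(q[1])]))-ht).ravel(),(proj(cs,w(p,[.055*np.sin(q[1]),-.018-q[0],.09+.055*np.cos(q[1])]))-hs).ravel()]
r=least_squares(g,[.03,-.9]);print(r.x,r.fun)
print("shaft end",proj(ct,w(p,[0,-.13,.106])), proj(cs,w(p,[0,-.13,.09])))
E
```

```text
[ 0.5318939   0.06076833 -0.18321988] [ 2.   0.1  2.3  0.6 -0.2 -0.3 -1.  -1.6  0.6 -1.7 -1.6 -1.5]
head [(0.022, -1.1, array([[345.5, 231.4]]), array([[331.7, 247.1]])), (0.022, -0.8, array([[346.6, 224.9]]), array([[336.3, 240.2]])), (0.05, -1.1, array([[360.3, 233.7]]), array([[338.9, 255.9]])), (0.05, -0.8, array([[361.6, 227.1]]), array([[343.6, 248.8]]))]
[ 0.02593721 -0.81989119] [ 0.39738018 -0.20088632 -0.56315958 -0.16263211]
shaft end [[395.59640627 214.91651132]] [[378.44989021 277.92157706]]
```

```bash
cat >> h.py <<'E'
from scipy.linalg import logm, expm
def tgt(p,lean,rad,yy,spin=0.,off=0.):
    """tool pose: z inward to shaft axis at lean; TCP at radius rad, turner y yy; spin(rad) about tool z; off sideways(tool x before spin)"""
    Rt,t=turner(p)
    z=np.array([-np.sin(lean),0,-np.cos(lean)]); y=np.array([0,1.,0]); x=np.cross(y,z)
    Rm=Rt@np.c_[x,y,z]@R.from_rotvec([0,0,spin]).as_matrix()
    P=Rt@(np.array([rad*np.sin(lean),yy,.09+rad*np.cos(lean)])+off*x)+t
    T=np.eye(4);T[:3,:3]=Rm;T[:3,3]=P;return T
def cur(st=None):
    st=st or arm.state();T=np.eye(4);T[:3,:3]=R.from_quat(st['orientation']).as_matrix();T[:3,3]=st['ee_pos'];return T
def plan(T,n,T0=None):
    D=np.linalg.inv(cur() if T0 is None else T0)@T
    S=expm(np.real(logm(D))/n)
    print("total mm",(D[:3,3]*1e3).round(1),"deg",np.degrees(R.from_matrix(D[:3,:3]).as_rotvec()).round(1))
    print("per row mm",(S[:3,3]*1e3).round(2),"deg",np.degrees(R.from_matrix(S[:3,:3]).as_rotvec()).round(2),"n",n)
def rel(p,T=None):
    T=cur() if T is None else T
    Rt,t=turner(p); q=Rt.T@(T[:3,3]-t)-[0,0,.09]; A=Rt.T@T[:3,:3]
    return "turner x,y,z-axis mm",(q*1e3).round(1),"lean from z",np.arctan2(-A[0,2],-A[2,2]).round(3),"zy",A[1,2].round(3),"spin",np.arctan2(-A[1,0],A[1,1]).round(3)
E
python3 - <<'E'
from h import *
p=np.load("p.npy"); T=tgt(p,-.4,.15,-.05); print(T); plan(T,14); print(rel(p))
E
```

```text
[[-0.9056444   0.1821965   0.38290031  0.46534903]
 [ 0.16781409  0.98326214 -0.07095066  0.02224782]
 [-0.38941834  0.         -0.92106099  0.22815915]
 [ 0.          0.          0.          1.        ]]
total mm [-413.8 -360.4    8.1] deg [ -2.9 -22.8 -13.9]
per row mm [-26.15 -29.03   5.25] deg [-0.21 -1.63 -0.99] n 14
('turner x,y,z-axis mm', array([-371.7,  400.5,  145.9]), 'lean from z', np.float64(0.001), 'zy', np.float64(-0.001), 'spin', np.float64(-0.247))
```

>>> drive_tool(translation=[[-26.1,-29,5.2],[-26.1,-29,5.2],[-26.1,-29,5.2],[-26.1,-29,5.2],[-26.1,-29,5.2],[-26.1,-29,5.2],[-26.1,-29,5.2],[-26.1,-29,5.2],[-26.1,-29,5.2],[-26.1,-29,5.2],[-26.1,-29,5.2],[-26.1,-29,5.2],[-26.1,-29,5.2],[-26.1,-29,5.2],[0,0,0],[0,0,0]], angular=[[-0.2,-1.6,-1],[-0.2,-1.6,-1],[-0.2,-1.6,-1],[-0.2,-1.6,-1],[-0.2,-1.6,-1],[-0.2,-1.6,-1],[-0.2,-1.6,-1],[-0.2,-1.6,-1],[-0.2,-1.6,-1],[-0.2,-1.6,-1],[-0.2,-1.6,-1],[-0.2,-1.6,-1],[-0.2,-1.6,-1],[-0.2,-1.6,-1],[0,0,0],[0,0,0]], gripper=[-1,-1,-1,-1,-1,-1,-1,-1,-1,-1,-1,-1,-1,-1,-1,-1])

```text
time: 2.15
ee_pos: [0.4648, 0.0238, 0.2275]
orientation: [0.089, 0.977, -0.017, 0.194]
wrist_force: [-0.4, 1.6, 0.2]
gripper_width: 0.997
```

```bash
python3 - <<'E'
from h import *
p=np.load("p.npy"); s=arm.state(); im=grab_frame("wrist"); cv2.imwrite("pics/w1.png",im); np.save("w1.npy",cur(s)); print(rel(p),s['time'],s['qpos'].round(2))
c=cam("wrist",s)
print(proj(c,w(p,[[0,-.13,.09],[0,-.13,.106],[0,-.004,.106],[-.07,-.145,.012]])).round(1))
E
```

```text
('turner x,y,z-axis mm', array([-59.3, -48.2, 137.6]), 'lean from z', np.float64(-0.392), 'zy', np.float64(0.001), 'spin', np.float64(0.001)) 2.15 [-0.22 -0.45  2.2   0.02  1.   -1.61]
[[206.3 234.9]
 [201.6 249.1]
 [383.6 249. ]
 [192.2  99.2]]
```

View pics/w1.png

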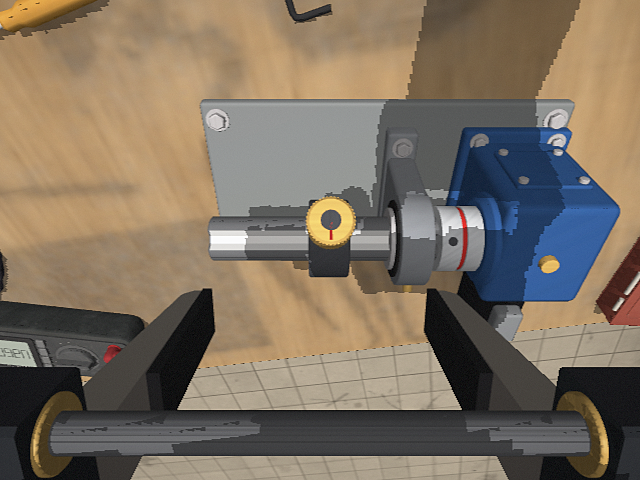

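```bash
python3 - <<'E'
from h import *
im=cv2.imread("pics/w1.png"); cv2.imwrite("pics/w1z.png",cv2.resize(im[190:290,195:395],None,fx=4,fy=4,interpolation=cv2.INTER_CUBIC))
E
```

```text
(no output)
```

View pics/w1z.png

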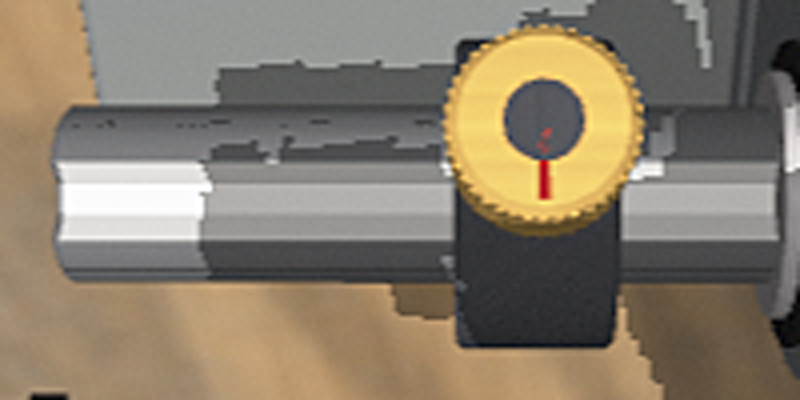

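```bash
cat > fit.py <<'E'
from h import *
p0=np.load("p.npy")
i=camera_info("wrist"); M=np.load("w1.npy")@i['mount']; cw=(i['intrinsics'],M[:3,:3],M[:3,3])
ct,cs=cam("top"),cam("scene")
C=np.array([[-.07,-.145,.012],[.07,-.145,.012],[-.07,.145,.012]])
top=np.array([[389.6,259.6],[397.4,195.4],[255.2,238.7]]); sc=np.array([[348.75,327],[409.5,302],[284.5,238.75]])
wr=np.array([[201.5,99.5],[574.5,100]])
def pt(r,a,y,off=0): return [r*np.sin(a)+off*np.cos(a),y,.09+r*np.cos(a)-off*np.sin(a)]
hf=lambda d,a,r: pt(r,a,-.018-d)
def f(q):
    p=q[:3];d,t,fl=q[3:]
    e=[(proj(cw,w(p,C[[0,2]]))-wr).ravel()]
    e+=[.5*(proj(ct,w(p,C))-top).ravel(),.5*(proj(cs,w(p,C))-sc).ravel()]
    e+=[(proj(cw,w(p,hf(d,t,.066)))-[330.75,220.5]).ravel()]
    e+=[.5*(proj(ct,w(p,hf(d,t,.066)))-(np.array([498,310])/4.6+[240,160])).ravel()]
    e+=[.5*(proj(cs,w(p,hf(d,t,.066)))-(np.array([236,250])/4+[275,180])).ravel()]
    y=-.12
    an=np.linspace(-np.pi,np.pi,721); s=proj(cw,w(p,[pt(.016,a,y) for a in an]))[:,1]
    e+=[[s.min()-216.7,s.max()-260.2]]
    h=np.sqrt(.016**2-.007**2)
    fl_=proj(cw,w(p,[pt(h,fl,y,-.007),pt(.010,fl,y,-.0025),pt(.010,fl,y,.0025),pt(h,fl,y,.007)]))[:,1]
    e+=[fl_-[230.2,235.4,243.3,250]]
    return np.concatenate(e)
r=least_squares(f,[*p0,.026,-.82,-.5]); print(r.x.round(4)); print(r.fun.round(1))
np.save("p.npy",r.x[:3])
E
python3 fit.py
```

```text
[ 0.5345  0.0642 -0.1823  0.028  -0.8103 -0.5193]
[-3.9  2.4  3.1  1.5  0.2 -0.6  0.3 -0.3 -0.9 -0.7 -0.5 -1.7  0.2 -1.7
 -0.8 -1.3 -0.2 -0.2 -0.4  0.  -0.  -1.8 -1.7 -0.9 -0.   0.3 -0.5  0.2]
```

```bash
sed -i 's/proj(cw,w(p,C\[\[0,2\]\]))/proj(cw,w(p,C[[0,2]]-[0,0,.012]))/' fit.py; python3 fit.py
```

```text
[ 0.5366  0.0653 -0.1856  0.0295 -0.8318 -0.6115]
[ 1.9 -1.5 -3.1 -1.3 -0.2 -1.   0.1 -0.6 -1.2 -1.3 -0.4 -2.1  0.3 -2.
 -0.5 -1.7 -0.2 -0.2 -0.4 -0.1  0.1 -1.7 -0.   0.6 -0.3  0.6 -0.2  0. ]
```

```bash
python3 - <<'E'
s=open('fit.py').read()
s=s.replace("e=[(proj(cw,w(p,C[[0,2]]-[0,0,.012]))-wr).ravel()]","e=[.3*(proj(cw,w(p,C[[0,2]]-[0,0,.006]))-wr).ravel()]\n    e+=[[proj(cw,w(p,pt(.0100,fl,-.13)))[0,0]-209.5, proj(cw,w(p,pt(.010,fl,-.004)))[0,0]-389.5]]")
open('fit.py','w').write(s)
E
python3 fit.py; python3 - <<'E'
from h import *
print(cur())
E
```

```text
[ 0.5352  0.0646 -0.18    0.0284 -0.8198 -0.5772]
[-0.4  0.2 -0.1 -0.3 -0.  -0.6  0.1 -0.8  0.2 -0.5 -1.  -0.8 -0.3 -1.9
  0.3 -1.9 -0.8 -1.4 -0.2 -0.2 -0.4 -0.   0.  -1.7 -0.6  0.  -0.2  0.5
 -0.3  0.1]
[[-9.08997761e-01  1.80477611e-01  3.75700549e-01  4.64757026e-01]
 [ 1.67007062e-01  9.83578938e-01 -6.84186676e-02  2.41738049e-02]
 [-3.81879185e-01  5.52229340e-04 -9.24212088e-01  2.27565360e-01]
 [ 0.00000000e+00  0.00000000e+00  0.00000000e+00  1.00000000e+00]]
```

```bash
python3 - <<'E'
from h import *
p=np.load("p.npy"); T=tgt(p,-.82,.130,-.0464,-.65); plan(T,8)
E
```

```text
total mm [49.1  5.9 32.6] deg [  8.  -23.7 -36.8]
per row mm [6.45 2.74 2.85] deg [ 0.99 -2.96 -4.59] n 8
```

>>> drive_tool(translation=[[6.45,2.74,2.85],[6.45,2.74,2.85],[6.45,2.74,2.85],[6.45,2.74,2.85],[6.45,2.74,2.85],[6.45,2.74,2.85],[6.45,2.74,2.85],[6.45,2.74,2.85],[0,0,0],[0,0,0]], angular=[[1,-3,-4.6],[1,-3,-4.6],[1,-3,-4.6],[1,-3,-4.6],[1,-3,-4.6],[1,-3,-4.6],[1,-3,-4.6],[1,-3,-4.6],[0,0,0],[0,0,0]], gripper=[-0.2,-0.2,-0.2,-0.2,-0.2,-0.2,-0.2,-0.2,-0.2,-0.2])

```text
time: 3.45
ee_pos: [0.4345, 0.0355, 0.1799]
orientation: [-0.213, 0.89, -0.162, 0.368]
wrist_force: [0.4, -1.0, 0.1]
gripper_width: 0.602
```

```bash
python3 - <<'E'
from h import *
p=np.load("p.npy"); s=arm.state(); im=grab_frame("wrist"); cv2.imwrite("pics/w2.png",im); np.save("w2.npy",cur(s)); print(rel(p),s['time'],s['qpos'].round(2),s['wrist_force'].round(1))
c=cam("wrist",s)
def pt(r,a,y): return [r*np.sin(a),y,.09+r*np.cos(a)]
print(proj(c,w(p,[pt(.066,-.82,-.0464),pt(0,0,-.13)])).round(1))
plan(tgt(p,-.82,.067,-.0464,-.65),6)
E
```

```text
('turner x,y,z-axis mm', array([-93.7, -46.7,  90.1]), 'lean from z', np.float64(-0.828), 'zy', np.float64(0.001), 'spin', np.float64(0.65)) 3.45 [-0.22 -0.9   2.68  0.06  0.53 -2.3 ] [ 0.4 -1.   0.1]
[[323.3 271.9]
 [218.9 161.2]]
total mm [ 1.8  1.7 63. ] deg [-0.2  0.4  0. ]
per row mm [ 0.27  0.26 10.5 ] deg [-0.04  0.06  0.  ] n 6
```

View pics/w2.png

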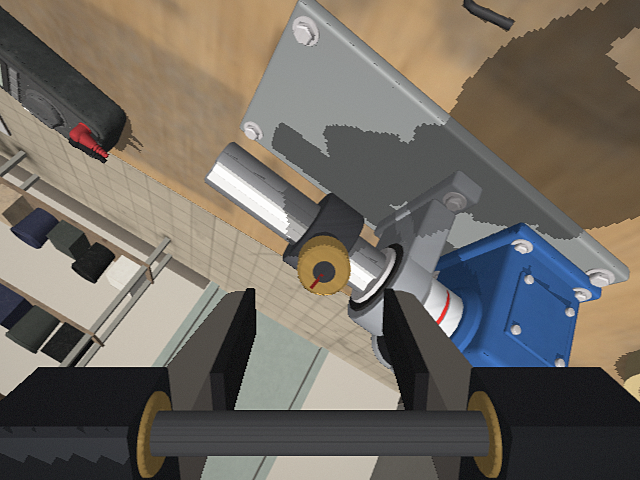

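>>> drive_tool(translation=[[0.5,0.5,10.5],[0.5,0.5,10.5],[0.5,0.5,10.5],[0.3,0.2,10.5],[0,0,10.5],[0,0,10.5],[0,0,0],[0,0,0]], angular=[[0,0,0],[0,0.2,0],[0,0.2,0],[0,0,0],[0,0,0],[0,0,0],[0,0,0],[0,0,0]], gripper=[-0.2,-0.2,-0.2,-0.2,-0.2,-0.2,-0.2,-0.2])

```text
time: 4.5
ee_pos: [0.4783, 0.0274, 0.1349]
orientation: [-0.213, 0.892, -0.163, 0.365]
wrist_force: [-0.4, 0.2, 0.3]
gripper_width: 0.604
```

```bash
python3 - <<'E'
from h import *
p=np.load("p.npy"); s=arm.state(); im=grab_frame("wrist"); cv2.imwrite("pics/w3.png",im); print(rel(p),s['time'],s['qpos'].round(2),s['wrist_force'].round(1))
cv2.imwrite("pics/s3.png",cv2.resize(grab_frame("scene")[150:330,240:430],None,fx=3.1,fy=3.1))
plan(tgt(p,-.82,.067,-.0464,-.65),6)
E
```

```text
('turner x,y,z-axis mm', array([-49.4, -46.8,  45. ]), 'lean from z', np.float64(-0.822), 'zy', np.float64(-0.004), 'spin', np.float64(0.651)) 4.5 [-0.21 -0.5   2.59  0.07  0.24 -2.3 ] [-0.4  0.2  0.3]
total mm [-0.9 -0.1 -0.2] deg [-0.2 -0.   0. ]
per row mm [-0.16 -0.02 -0.03] deg [-0.04 -0.    0.01] n 6
```

View pics/w3.png

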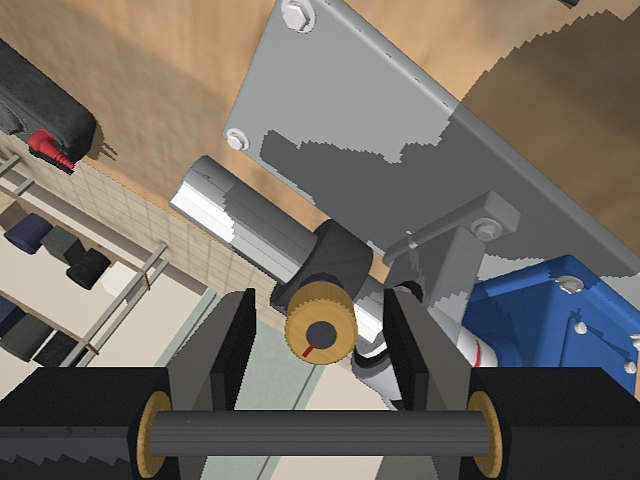

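View pics/s3.png

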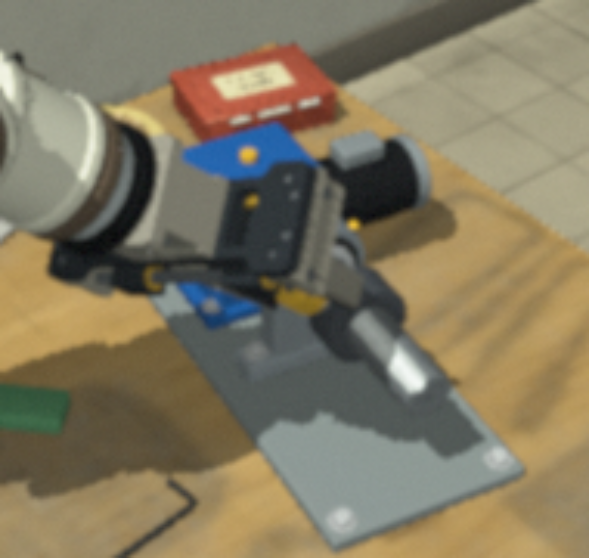

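>>> drive_tool(translation=[[0,0,0],[0,0,0],[0,0,0],[0,0,0],[0,0,0],[0,0,0]], angular=[[0,0,0],[0,0,0],[0,0,0],[0,0,0],[0,0,0],[0,0,0]], gripper=[0.6,0.6,0.6,0.6,0.6,0.6])

```text
time: 5.35
ee_pos: [0.4779, 0.0273, 0.1343]
orientation: [-0.213, 0.892, -0.163, 0.364]
wrist_force: [-4.1, 1.4, 1.9]
gripper_width: 0.295
```

```bash
cat > st.py <<'E'
from h import *
p=np.load("p.npy"); s=arm.state(); Rt,t=turner(p)
print(rel(p),s['time'],s['qpos'].round(2),"w",s['gripper_width'].round(3)); print("F turner",(Rt.T@s['wrist_force']).round(1),"F tool",(cur(s)[:3,:3].T@s['wrist_force']).round(1),"M tool",(cur(s)[:3,:3].T@s['wrist_torque']).round(2))
E
python3 st.py
```

```text
Traceback (most recent call last):
  File "st.py", line 3, in <module>
    print(rel(p),s['time'],s['qpos'].round(2),"w",s['gripper_width'].round(3)); print("F turner",(Rt.T@s['wrist_force']).round(1),"F tool",(cur(s)[:3,:3].T@s['wrist_force']).round(1),"M tool",(cur(s)[:3,:3].T@s['wrist_torque']).round(2))
                                                  ^^^^^^^^^^^^^^^^^^^^^^^^
AttributeError: 'float' object has no attribute 'round'
```

```bash
sed -i "s/s\['gripper_width'\].round(3)/round(s['gripper_width'],3)/" st.py; python3 st.py; python3 - <<'E'
from h import *
p=np.load("p.npy");Rt,t=turner(p); print("+y in tool",(cur()[:3,:3].T@Rt[:,1]).round(3))
E
```

```text
('turner x,y,z-axis mm', array([-49.7, -46.9,  44.3]), 'lean from z', np.float64(-0.821), 'zy', np.float64(-0.004), 'spin', np.float64(0.651)) 5.35 [-0.21 -0.5   2.59  0.07  0.24 -2.3 ] w 0.295
F turner [-4.2  0.6  1.9] F tool [ 0.8  1.4 -4.4] M tool [-0.51  0.36  0.01]
+y in tool [-0.606  0.796 -0.004]
```

>>> drive_tool(translation=[[-1.2,1.6,0],[-1.2,1.6,0],[-1.2,1.6,0],[-1.2,1.6,0],[-1.2,1.6,0],[-1.2,1.6,0],[-1.2,1.6,0],[-1.2,1.6,0],[-1.2,1.6,0],[-1.2,1.6,0],[-1.2,1.6,0],[-0.6,0.8,0],[0,0,0]], angular=[[0,0,0],[0,0,0],[0,0,0],[0,0,0],[0,0,0],[0,0,0],[0,0,0],[0,0,0],[0,0,0],[0,0,0],[0,0,0],[0,0,0],[0,0,0]], gripper=[0.6,0.6,0.6,0.6,0.6,0.6,0.6,0.6,0.6,0.6,0.6,0.6,0.6])

```text
time: 6.98
ee_pos: [0.4821, 0.0497, 0.1343]
orientation: [-0.213, 0.892, -0.163, 0.364]
wrist_force: [-5.8, -0.5, 4.7]
gripper_width: 0.296
```

```bash
python3 st.py
```

```text
('turner x,y,z-axis mm', array([-49.6, -24.2,  44.3]), 'lean from z', np.float64(-0.821), 'zy', np.float64(-0.004), 'spin', np.float64(0.651)) 6.975 [-0.11 -0.45  2.56 -0.24  0.22 -1.94] w 0.296
F turner [-5.6 -1.6  4.7] F tool [ 1.3 -1.1 -7.3] M tool [0.   0.73 0.04]
```

>>> drive_tool(translation=[[-0.6,0.8,0],[-0.6,0.8,0],[-0.6,0.8,0],[-0.6,0.8,0],[-0.3,0.4,0],[0,0,0]], angular=[[0,0,0],[0,0,0],[0,0,0],[0,0,0],[0,0,0],[0,0,0]], gripper=[0.6,0.6,0.6,0.6,0.6,0.6])

```text
time: 7.72
ee_pos: [0.4829, 0.0541, 0.1343]
orientation: [-0.213, 0.892, -0.163, 0.364]
wrist_force: [-6.6, -1.1, 4.9]
gripper_width: 0.298
```

```bash
python3 st.py
```

```text
('turner x,y,z-axis mm', array([-49.6, -19.7,  44.3]), 'lean from z', np.float64(-0.821), 'zy', np.float64(-0.004), 'spin', np.float64(0.651)) 7.725 [-0.1  -0.44  2.55 -0.31  0.22 -1.87] w 0.298
F turner [-6.3 -2.3  4.9] F tool [ 2.  -1.4 -8. ] M tool [0.1  0.65 0.03]
```

>>> drive_tool(translation=[[-0.3,0.4,0],[-0.3,0.4,0],[-0.3,0.4,0],[-0.3,0.4,0],[0,0,0]], angular=[[0,0,0],[0,0,0],[0,0,0],[0,0,0],[0,0,0]], gripper=[0.6,0.6,0.6,0.6,0.6])

```text
time: 8.35
ee_pos: [0.4832, 0.0556, 0.1343]
orientation: [-0.213, 0.892, -0.163, 0.364]
wrist_force: [-7.9, -5.9, 5.9]
gripper_width: 0.297
```

```bash
python3 st.py
```

```text
('turner x,y,z-axis mm', array([-49.6, -18.2,  44.3]), 'lean from z', np.float64(-0.821), 'zy', np.float64(-0.005), 'spin', np.float64(0.651)) 8.35 [-0.09 -0.43  2.55 -0.33  0.22 -1.83] w 0.297
F turner [-6.7 -7.2  5.9] F tool [ 4.6 -5.6 -8.9] M tool [ 0.81  1.04 -0.  ]
```

>>> drive_tool(translation=[[-0.3,0.4,0],[0,0,0]], angular=[[0,0,0],[0,0,0]], gripper=[0.6,0.6])

```text
time: 8.6
ee_pos: [0.4832, 0.0557, 0.1343]
orientation: [-0.213, 0.892, -0.163, 0.364]
wrist_force: [-10.2, -8.3, 7.6]
gripper_width: 0.296
```

```bash
python3 st.py
```

```text
('turner x,y,z-axis mm', array([-49.6, -18.1,  44.3]), 'lean from z', np.float64(-0.82), 'zy', np.float64(-0.006), 'spin', np.float64(0.651)) 8.6 [-0.09 -0.43  2.55 -0.34  0.22 -1.83] w 0.296
F turner [ -8.6 -10.    7.6] F tool [  6.3  -7.9 -11.4] M tool [1.23 1.41 0.04]
```

>>> drive_tool(translation=[[-1.85,-1.41,0.04],[-1.85,-1.41,0.04],[-1.85,-1.41,0.04],[-1.85,-1.41,0.04],[-1.85,-1.41,0.04],[-1.85,-1.41,0.04],[-1.85,-1.41,0.04],[0,0,0],[0,0,0]], angular=[[-1.21,1.59,0],[-1.21,1.59,0],[-1.21,1.59,0],[-1.21,1.59,0],[-1.21,1.59,0],[-1.21,1.59,0],[-1.21,1.59,0],[0,0,0],[0,0,0]], gripper=[0.6,0.6,0.6,0.6,0.6,0.6,0.6,0.6,0.6])

```text
time: 9.72
ee_pos: [0.4956, 0.0534, 0.145]
orientation: [-0.223, 0.932, -0.117, 0.259]
wrist_force: [-8.6, -5.6, 6.4]
gripper_width: 0.296
```

```bash
python3 st.py;  python3 - <<'E'
from h import *
s=arm.state();im=grab_frame("wrist"); cv2.imwrite("pics/w4.png",im); np.save("w4.npy",cur(s))
cv2.imwrite("pics/s4.png",cv2.resize(grab_frame("scene")[150:330,240:430],None,fx=3.1,fy=3.1))
E
```

```text
('turner x,y,z-axis mm', array([-37. , -18.1,  55. ]), 'lean from z', np.float64(-0.577), 'zy', np.float64(-0.006), 'spin', np.float64(0.65)) 9.725 [-0.11 -0.33  2.34 -0.09  0.55 -2.09] w 0.296
F turner [-7.4 -7.1  6.4] F tool [ 6.5 -4.  -9.4] M tool [0.55 1.32 0.04]
```

View pics/w4.png

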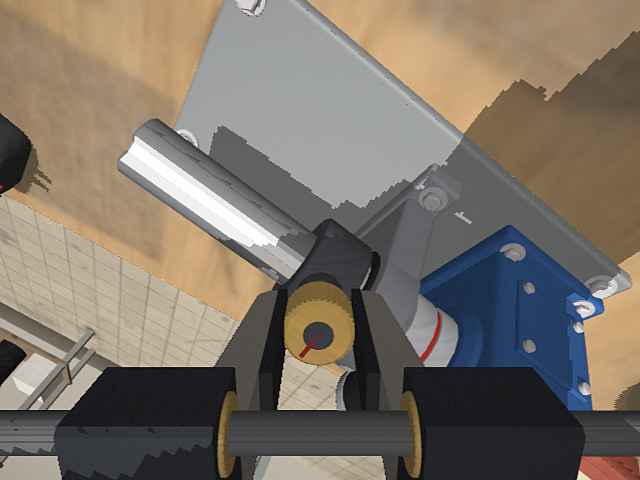

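```bash
python3 - <<'E'
from h import *
im=cv2.imread("pics/w4.png"); p=np.load("p.npy")
i=camera_info("wrist"); M=np.load("w4.npy")@i['mount']; c=(i['intrinsics'],M[:3,:3],M[:3,3])
def pt(r,a,y,off=0): return [r*np.sin(a)+off*np.cos(a),y,.09+r*np.cos(a)-off*np.sin(a)]
h=np.sqrt(.016**2-.007**2)
z=cv2.resize(im[110:290,110:330],None,fx=3.6,fy=3.6,interpolation=cv2.INTER_CUBIC)
for fl,col in((-.577,(0,0,255)),):
  for r,o in((h,-.007),(.01,-.0025),(.01,.0025),(h,.007)):
    q=(proj(c,w(p,[pt(r,fl,-.13,o),pt(r,fl,-.035,o)]))-[110,110]+.5)*3.6
    cv2.line(z,*[tuple(int(v) for v in a) for a in q],col,1)
an=np.linspace(0,6.28,60); q=(proj(c,w(p,[pt(.016,a,-.13) for a in an]))-[110,110]+.5)*3.6
cv2.polylines(z,[q.astype(int)],False,(0,255,0),1)
cv2.imwrite("pics/w4z.png",z)
E
```

```text
(no output)
```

View pics/w4z.png

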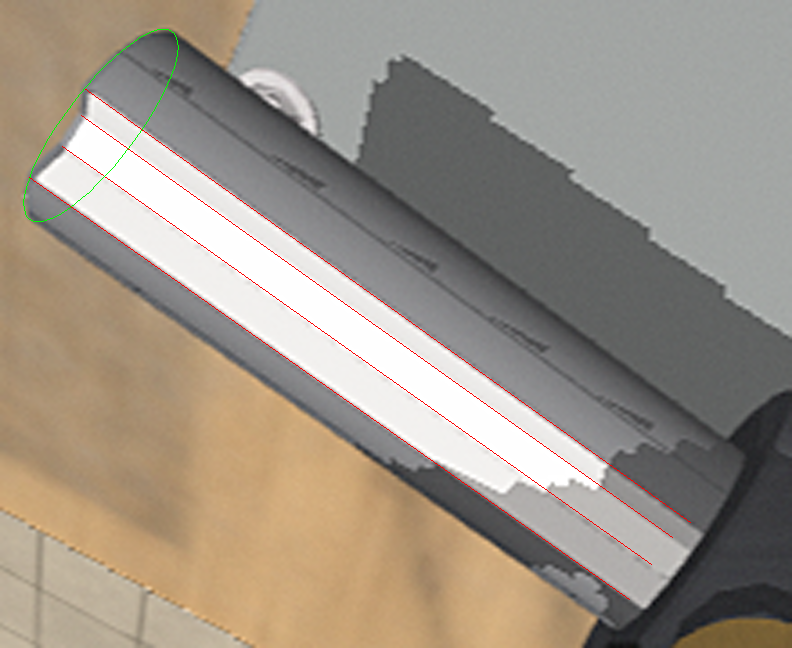

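>>> drive_tool(translation=[[-0.4,0.5,0],[0,0,0],[0,0,0.1],[0,0,0.1],[0,0,0.1],[0,0,0.1],[0,0,0.1],[0,0,0.1],[0,0,0.1],[0,0,0]], angular=[[0,0,0],[0,0,9.3],[0,0,9.3],[0,0,9.3],[0,0,9.3],[0,0,9.3],[0,0,9.3],[0,0,9.3],[0,0,9.3],[0,0,0]], gripper=[0.6,0.6,0.6,0.6,0.6,0.6,0.6,0.6,0.6,0.6])

```text
time: 11.08
ee_pos: [0.4962, 0.0539, 0.1441]
orientation: [0.387, 0.877, 0.064, 0.278]
wrist_force: [-1.0, -6.1, -0.3]
gripper_width: 0.292
```

```bash
python3 st.py
```

```text
('turner x,y,z-axis mm', array([-36.5, -17.5,  54.1]), 'lean from z', np.float64(-0.577), 'zy', np.float64(-0.006), 'spin', np.float64(-0.65)) 11.075 [-0.11 -0.32  2.34 -0.09  0.55 -0.78] w 0.292
F turner [ 0.1 -6.2 -0.3] F tool [-3.7 -5.   0.3] M tool [ 1.1  -0.46  0.03]
```

>>> drive_tool(translation=[[0,0,0],[0,0,0],[0,0,0],[0,0,0],[0,0,0],[0,0,0],[0,0,0],[0,0,0],[0,0,0],[0,0,0]], angular=[[0,0,0],[0,0,0],[0,0,-10.6],[0,0,-10.6],[0,0,-10.6],[0,0,-10.6],[0,0,-10.6],[0,0,-10.6],[0,0,-10.8],[0,0,0]], gripper=[0.1,0.1,0.1,0.1,0.1,0.1,0.1,0.1,0.1,0.1])

```text
out of range: row 9 has -10.8, outside -10.7 to 10.7
```

>>> drive_tool(translation=[[0,0,0],[0,0,0],[0,0,0],[0,0,0],[0,0,0],[0,0,0],[0,0,0],[0,0,0],[0,0,0],[0,0,0]], angular=[[0,0,0],[0,0,0],[0,0,-10.6],[0,0,-10.6],[0,0,-10.6],[0,0,-10.6],[0,0,-10.6],[0,0,-10.6],[0,0,-10.6],[0,0,0]], gripper=[0.1,0.1,0.1,0.1,0.1,0.1,0.1,0.1,0.1,0.1])

```text
time: 12.32
ee_pos: [0.4961, 0.0552, 0.1441]
orientation: [-0.22, 0.933, -0.116, 0.26]
wrist_force: [0.2, -0.4, 0.1]
gripper_width: 0.447
```

```bash
python3 st.py;  python3 - <<'E'
from h import *
s=arm.state();im=grab_frame("wrist"); cv2.imwrite("pics/w5.png",im); np.save("w5.npy",cur(s))
E
```

```text
('turner x,y,z-axis mm', array([-36.8, -16.2,  54.1]), 'lean from z', np.float64(-0.577), 'zy', np.float64(-0.003), 'spin', np.float64(0.644)) 12.325 [-0.1  -0.32  2.34 -0.09  0.55 -2.08] w 0.447
F turner [ 0.3 -0.4  0.1] F tool [-0.  -0.5  0.1] M tool [-0.25  0.18 -0.03]
```

View pics/w5.png

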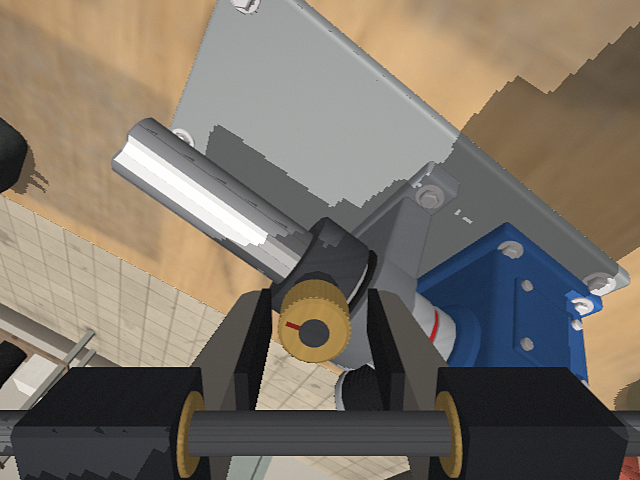

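>>> drive_tool(translation=[[0,0,0],[0,0,0],[0,0,0]], angular=[[0,0,0],[0,0,0],[0,0,0]], gripper=[0.6,0.6,0.6])

```text
time: 12.75
ee_pos: [0.4966, 0.0541, 0.1447]
orientation: [-0.22, 0.933, -0.117, 0.26]
wrist_force: [-0.0, -6.2, 1.4]
gripper_width: 0.298
```

```bash
python3 st.py
```

```text
('turner x,y,z-axis mm', array([-36.1, -17.2,  54.7]), 'lean from z', np.float64(-0.579), 'zy', np.float64(-0.005), 'spin', np.float64(0.646)) 12.75 [-0.11 -0.32  2.34 -0.09  0.55 -2.08] w 0.298
F turner [ 1.1 -6.1  1.4] F tool [ 2.4 -5.9 -0.6] M tool [0.77 0.6  0.04]
```

>>> drive_tool(translation=[[-0.5,0.7,0],[0,0,0.15],[0,0,0.15],[0,0,0.15],[0,0,0.15],[0,0,0.15],[0,0,0.15],[0,0,0.15],[0,0,0.15],[0,0,0]], angular=[[0,0,0],[0,0,9.3],[0,0,9.3],[0,0,9.3],[0,0,9.3],[0,0,9.3],[0,0,9.3],[0,0,9.3],[0,0,9.3],[0,0,0]], gripper=[0.6,0.6,0.6,0.6,0.6,0.6,0.6,0.6,0.6,0.6])

```text
time: 14.0
ee_pos: [0.4972, 0.0534, 0.1437]
orientation: [0.389, 0.876, 0.063, 0.278]
wrist_force: [-4.0, -15.0, 3.8]
gripper_width: 0.301
```

```bash
python3 st.py
```

```text
('turner x,y,z-axis mm', array([-35.4, -17.9,  53.7]), 'lean from z', np.float64(-0.578), 'zy', np.float64(-0.008), 'spin', np.float64(-0.653)) 14.0 [-0.1  -0.32  2.34 -0.09  0.55 -0.77] w 0.301
F turner [ -1.3 -15.5   3.8] F tool [-10.2 -11.7  -3.7] M tool [ 2.29 -1.75  0.02]
```

>>> drive_tool(translation=[[0,0,0],[0,0,0],[0,0,0],[0,0,0],[0,0,0],[0,0,0],[0,0,0],[0,0,0],[0,0,0],[0,0,0]], angular=[[0,0,0],[0,0,0],[0,0,-10.6],[0,0,-10.6],[0,0,-10.6],[0,0,-10.6],[0,0,-10.6],[0,0,-10.6],[0,0,-10.6],[0,0,0]], gripper=[0.1,0.1,0.1,0.1,0.1,0.1,0.1,0.1,0.1,0.1])

```text
time: 15.25
ee_pos: [0.4968, 0.0561, 0.143]
orientation: [-0.218, 0.933, -0.115, 0.26]
wrist_force: [0.8, 0.1, -0.7]
gripper_width: 0.45
```

```bash
python3 st.py;  python3 - <<'E'
from h import *
s=arm.state();im=grab_frame("wrist"); cv2.imwrite("pics/w6.png",im); np.save("w6.npy",cur(s))
E
```

```text
('turner x,y,z-axis mm', array([-36.3, -15.2,  53. ]), 'lean from z', np.float64(-0.577), 'zy', np.float64(-0.003), 'spin', np.float64(0.641)) 15.25 [-0.1  -0.32  2.34 -0.09  0.54 -2.07] w 0.45
F turner [ 0.8  0.2 -0.7] F tool [-0.4  0.   1. ] M tool [-0.24  0.25  0.03]
```

View pics/w6.png

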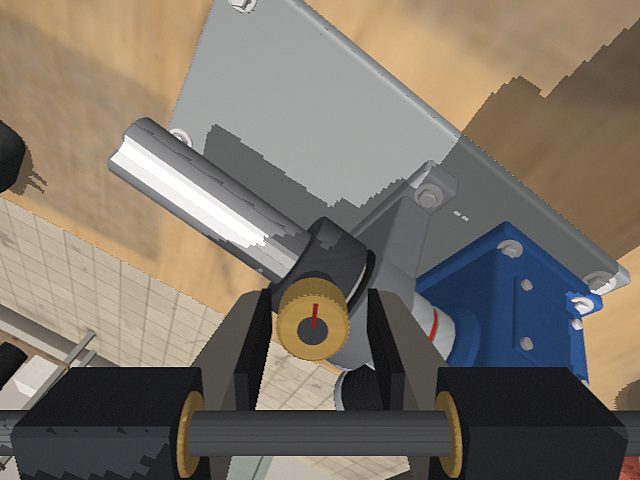

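>>> drive_tool(translation=[[0,0,0],[0,0,0],[0,0,0]], angular=[[0,0,0],[0,0,0],[0,0,0]], gripper=[0.6,0.6,0.6])

```text
time: 15.68
ee_pos: [0.4976, 0.0547, 0.1439]
orientation: [-0.219, 0.933, -0.117, 0.261]
wrist_force: [0.4, -6.7, 1.6]
gripper_width: 0.295
```

```bash
python3 st.py
```

```text
('turner x,y,z-axis mm', array([-35.2, -16.5,  53.9]), 'lean from z', np.float64(-0.579), 'zy', np.float64(-0.005), 'spin', np.float64(0.642)) 15.675 [-0.1  -0.32  2.34 -0.09  0.54 -2.07] w 0.295
F turner [ 1.6 -6.5  1.6] F tool [ 2.1 -6.5 -0.4] M tool [ 0.97  0.65 -0.04]
```

>>> drive_tool(translation=[[-0.1,0.2,0],[0,0,0.15],[0,0,0.15],[0,0,0.15],[0,0,0.15],[0,0,0.15],[0,0,0.15],[0,0,0.15],[0,0,0.15],[0,0,0]], angular=[[0,0,0],[0,0,9.3],[0,0,9.3],[0,0,9.3],[0,0,9.3],[0,0,9.3],[0,0,9.3],[0,0,9.3],[0,0,9.3],[0,0,0]], gripper=[0.6,0.6,0.6,0.6,0.6,0.6,0.6,0.6,0.6,0.6])

```text
time: 16.92
ee_pos: [0.4981, 0.0528, 0.1429]
orientation: [0.39, 0.875, 0.063, 0.278]
wrist_force: [-4.0, -20.4, 2.6]
gripper_width: 0.294
```

```bash
python3 st.py
```

```text
('turner x,y,z-axis mm', array([-34.4, -18.2,  52.9]), 'lean from z', np.float64(-0.579), 'zy', np.float64(-0.009), 'spin', np.float64(-0.656)) 16.925 [-0.11 -0.31  2.34 -0.1   0.54 -0.77] w 0.294
F turner [ -0.2 -20.8   2.6] F tool [-13.6 -15.7  -2.1] M tool [ 2.63 -2.31  0.01]
```

>>> drive_tool(translation=[[0,0,0],[0,0,0],[0,0,0],[0,0,0],[0,0,0],[0,0,0],[0,0,0],[0,0,0],[0,0,0],[0.4,-0.5,0],[0,0,0]], angular=[[0,0,0],[0,0,0],[0,0,-10.6],[0,0,-10.6],[0,0,-10.6],[0,0,-10.6],[0,0,-10.6],[0,0,-10.6],[0,0,-10.6],[0,0,0],[0,0,0]], gripper=[0.1,0.1,0.1,0.1,0.1,0.1,0.1,0.1,0.1,0.1,0.1])

```text
time: 18.3
ee_pos: [0.4973, 0.0554, 0.142]
orientation: [-0.216, 0.934, -0.114, 0.261]
wrist_force: [-0.1, -0.5, -0.1]
gripper_width: 0.452
```

```bash
python3 st.py;  python3 - <<'E'
from h import *
s=arm.state();im=grab_frame("wrist"); cv2.imwrite("pics/w7.png",im); np.save("w7.npy",cur(s))
E
```

```text
('turner x,y,z-axis mm', array([-35.7, -15.8,  52. ]), 'lean from z', np.float64(-0.577), 'zy', np.float64(-0.003), 'spin', np.float64(0.636)) 18.3 [-0.1  -0.31  2.34 -0.09  0.54 -2.07] w 0.452
F turner [-0.  -0.5 -0.1] F tool [ 0.3 -0.4  0. ] M tool [-0.21  0.22  0.01]
```

View pics/w7.png

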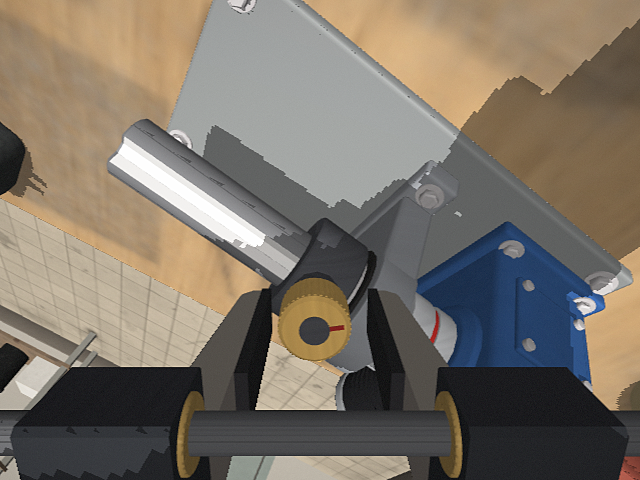

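>>> drive_tool(translation=[[0,0,0],[0,0,0],[0,0,0],[0,0,0.15],[0,0,0.15],[0,0,0.15],[0,0,0.15],[0,0,0.15],[0,0,0.15],[0,0,0.15],[0,0,0.15],[0,0,0]], angular=[[0,0,0],[0,0,0],[0,0,0],[0,0,9.3],[0,0,9.3],[0,0,9.3],[0,0,9.3],[0,0,9.3],[0,0,9.3],[0,0,9.3],[0,0,9.3],[0,0,0]], gripper=[0.6,0.6,0.6,0.6,0.6,0.6,0.6,0.6,0.6,0.6,0.6,0.6])

```text
time: 19.85
ee_pos: [0.4986, 0.0528, 0.1417]
orientation: [0.392, 0.875, 0.064, 0.278]
wrist_force: [-2.5, -15.4, 1.7]
gripper_width: 0.295
```

```bash
python3 st.py
```

```text
('turner x,y,z-axis mm', array([-34. , -18.2,  51.7]), 'lean from z', np.float64(-0.579), 'zy', np.float64(-0.008), 'spin', np.float64(-0.66)) 19.85 [-0.11 -0.31  2.34 -0.09  0.54 -0.77] w 0.295
F turner [  0.3 -15.6   1.7] F tool [-10.5 -11.6  -1.1] M tool [ 1.76 -1.76 -0.02]
```

>>> drive_tool(translation=[[0,0,0],[0,0,0],[0,0,0],[0,0,0],[0,0,0],[0,0,0],[0,0,0],[0,0,0],[0,0,0],[0,0,0]], angular=[[0,0,0],[0,0,0],[0,0,-10.6],[0,0,-10.6],[0,0,-10.6],[0,0,-10.6],[0,0,-10.6],[0,0,-10.6],[0,0,-10.6],[0,0,0]], gripper=[0.1,0.1,0.1,0.1,0.1,0.1,0.1,0.1,0.1,0.1])

```text
time: 21.1
ee_pos: [0.498, 0.0554, 0.141]
orientation: [-0.215, 0.934, -0.114, 0.261]
wrist_force: [-0.1, -0.3, 0.1]
gripper_width: 0.449
```

```bash
python3 st.py;  python3 - <<'E'
from h import *
s=arm.state();im=grab_frame("wrist"); cv2.imwrite("pics/w8.png",im); np.save("w8.npy",cur(s))
E
```

```text
('turner x,y,z-axis mm', array([-35. , -15.7,  51. ]), 'lean from z', np.float64(-0.577), 'zy', np.float64(-0.003), 'spin', np.float64(0.634)) 21.1 [-0.1  -0.31  2.34 -0.09  0.54 -2.06] w 0.449
F turner [-0.1 -0.3  0.1] F tool [ 0.2 -0.2 -0.1] M tool [-0.2   0.14  0.06]
```

View pics/w8.png

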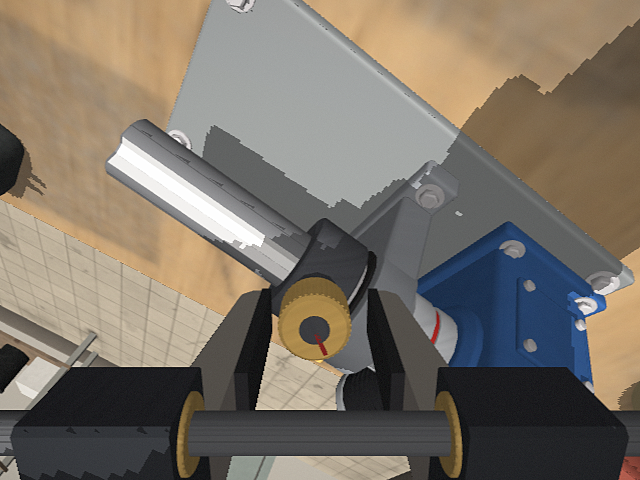

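>>> drive_tool(translation=[[0,0,0],[0,0,0],[0,0,0],[-0.4,0.5,0],[0,0,0.15],[0,0,0.15],[0,0,0.15],[0,-0.2,0.15],[0,-0.2,0.15],[0,-0.2,0.15],[0,0,0.15],[0,0,0.15],[0,0,0]], angular=[[0,0,0],[0,0,0],[0,0,0],[0,0,0],[0,0,9.3],[0,0,9.3],[0,0,9.3],[0,0,9.3],[0,0,9.3],[0,0,9.3],[0,0,9.3],[0,0,9.3],[0,0,0]], gripper=[0.6,0.6,0.6,0.6,0.6,0.6,0.6,0.6,0.6,0.6,0.6,0.6,0.6])

```text
time: 22.78
ee_pos: [0.4992, 0.0526, 0.1407]
orientation: [0.394, 0.874, 0.065, 0.278]
wrist_force: [-3.0, -16.1, 2.4]
gripper_width: 0.296
```

```bash
python3 st.py
```

```text
('turner x,y,z-axis mm', array([-33.3, -18.2,  50.7]), 'lean from z', np.float64(-0.579), 'zy', np.float64(-0.008), 'spin', np.float64(-0.664)) 22.775 [-0.11 -0.31  2.34 -0.09  0.53 -0.76] w 0.296
F turner [ -0.  -16.4   2.4] F tool [-11.2 -12.1  -1.9] M tool [ 1.86 -1.79 -0.02]
```

>>> drive_tool(translation=[[0,0,0],[0,0,0],[0,0,0],[0,0,0],[0,0,0],[0,0,0],[0,0,0],[0,0,0],[0,0,0],[0,0,0]], angular=[[0,0,0],[0,0,0],[0,0,-10.6],[0,0,-10.6],[0,0,-10.6],[0,0,-10.6],[0,0,-10.6],[0,0,-10.6],[0,0,-10.6],[0,0,0]], gripper=[0.1,0.1,0.1,0.1,0.1,0.1,0.1,0.1,0.1,0.1])

```text
time: 24.02
ee_pos: [0.4987, 0.0554, 0.1401]
orientation: [-0.213, 0.935, -0.114, 0.261]
wrist_force: [0.2, 0.0, -0.0]
gripper_width: 0.449
```

```bash
python3 st.py;  python3 - <<'E'
from h import *
s=arm.state();im=grab_frame("wrist"); cv2.imwrite("pics/w9.png",im); np.save("w9.npy",cur(s))
E
```

```text
('turner x,y,z-axis mm', array([-34.3, -15.6,  50.1]), 'lean from z', np.float64(-0.577), 'zy', np.float64(-0.003), 'spin', np.float64(0.63)) 24.025 [-0.1  -0.31  2.34 -0.09  0.53 -2.06] w 0.449
F turner [ 0.2  0.1 -0. ] F tool [-0.2 -0.   0.1] M tool [-0.2   0.17  0.1 ]
```

View pics/w9.png

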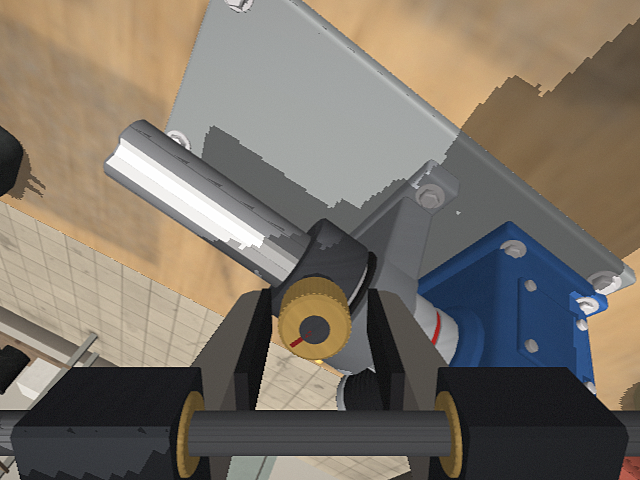

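```bash
cat > mark.py <<'E'
from h import *
p=np.load("p.npy"); i=camera_info("wrist"); Rt,t=turner(p)
def mark(n,st,lean=-.577,yh=-.0181,plot=False):
    im=cv2.imread(f"pics/{n}.png").astype(int); M=np.load(f"{n}.npy")@i['mount']; c=(i['intrinsics'],M[:3,:3],M[:3,3])
    b,g,r=im[...,0],im[...,1],im[...,2]
    rm=55-st*6/6.2832+11
    z=np.array([np.sin(lean),0,np.cos(lean)]); x=np.array([np.cos(lean),0,-np.sin(lean)]); y=np.array([0,1.,0])
    o=Rt@(np.array([0,yh,.09])+z*rm*1e-3)+t; zw=Rt@z
    cen=proj(c,o)[0]
    m=(r>110)&(g<60)&(b<60); yy,xx=np.nonzero(m); k=np.hypot(xx-cen[0],yy-cen[1])<34
    br=(r>150)&(g>100)&(b<110); by,bx=np.nonzero(br)
    q=[]
    for a,bb in zip(xx[k],yy[k]):
        t0,d=ray(c,(a,bb)); P=t0+d*((o-t0)@zw)/(d@zw)-o; q.append([P@(Rt@x),P@(Rt@y)])
    q=np.array(q).mean(0); ang=np.arctan2(q[1],q[0])
    return cen.round(1),(q*1e3).round(1),ang,k.sum()
if __name__=="__main__":
    a0=None
    for n,st in(("w4",0),("w5",1.3),("w6",2.6),("w7",3.9),("w8",5.2),("w9",6.5)):
        cen,q,a,k=mark(n,st)
        if a0 is None:a0=a
        print(n,cen,q,k,"turn",round((a0-a)%6.2832,2))
E
python3 mark.py
```

```text
w4 [319.5 334.8] [ 7.6 -0.3] 78 turn 0.0
w5 [315.2 332.4] [ 2.9 -8.7] 55 turn 1.21
w6 [312.9 331.2] [-5.5 -3.5] 94 turn 2.53
w7 [314.  332.1] [-6.6  5.9] 54 turn 3.83
w8 [313.7 331.8] [3.3 6. ] 68 turn 5.17
w9 [313.7 331.5] [ 7.1 -2.7] 55 turn 0.32
```

>>> drive_tool(translation=[[0,0,0],[0,0,0],[0,0,0],[-0.4,0.5,0],[0,0,0.15],[0,0,0.15],[0,0,0.15],[0,-0.2,0.15],[0,-0.2,0.15],[0,-0.2,0.15],[0,0,0.15],[0,0,0.1],[0,0,0],[0,0,0]], angular=[[0,0,0],[0,0,0],[0,0,0],[0,0,0],[0,0,8.6],[0,0,8.6],[0,0,8.6],[0,0,8.6],[0,0,8.6],[0,0,8.6],[0,0,8.6],[0,0,8.6],[0,0,0],[0,0,0]], gripper=[0.6,0.6,0.6,0.6,0.6,0.6,0.6,0.6,0.6,0.6,0.6,0.6,0.6,0.6])

```text
time: 25.82
ee_pos: [0.4998, 0.0526, 0.14]
orientation: [0.351, 0.892, 0.051, 0.281]
wrist_force: [-6.6, -16.3, 5.6]
gripper_width: 0.295
```

```bash
python3 st.py
```

```text
('turner x,y,z-axis mm', array([-32.7, -18.1,  50. ]), 'lean from z', np.float64(-0.578), 'zy', np.float64(-0.008), 'spin', np.float64(-0.568)) 25.825 [-0.11 -0.3   2.34 -0.09  0.53 -0.86] w 0.295
F turner [ -3.5 -17.2   5.6] F tool [ -9.4 -14.5  -6.5] M tool [ 2.32 -1.45 -0.04]
```

>>> drive_tool(translation=[[0,0,0],[0,0,0],[0,0,0],[0,0,0],[0,0,0],[0,0,0],[0,0,0],[0,0,0],[0,0,0],[0,0,0]], angular=[[0,0,0],[0,0,0],[0,0,-10.6],[0,0,-10.6],[0,0,-10.6],[0,0,-10.6],[0,0,-10.6],[0,0,-10.6],[0,0,-10.6],[0,0,0]], gripper=[0.1,0.1,0.1,0.1,0.1,0.1,0.1,0.1,0.1,0.1])

```text
time: 27.08
ee_pos: [0.4993, 0.0553, 0.1391]
orientation: [-0.257, 0.923, -0.126, 0.255]
wrist_force: [0.5, -0.3, -0.3]
gripper_width: 0.45
```

```bash
python3 st.py;  python3 - <<'E'
from h import *
s=arm.state();im=grab_frame("wrist"); cv2.imwrite("pics/w10.png",im); np.save("w10.npy",cur(s))
from mark import mark
print(mark("w10",7.7))
E
```

```text
('turner x,y,z-axis mm', array([-33.7, -15.6,  49.1]), 'lean from z', np.float64(-0.577), 'zy', np.float64(-0.003), 'spin', np.float64(0.724)) 27.075 [-0.1  -0.3   2.34 -0.09  0.53 -2.15] w 0.45
F turner [ 0.6 -0.2 -0.3] F tool [-0.1 -0.4  0.6] M tool [-0.24  0.2   0.03]
(array([313.9, 331.1]), array([-0.4, -6.8]), np.float64(-1.6224912901760495), np.int64(102))
```

View pics/w10.png

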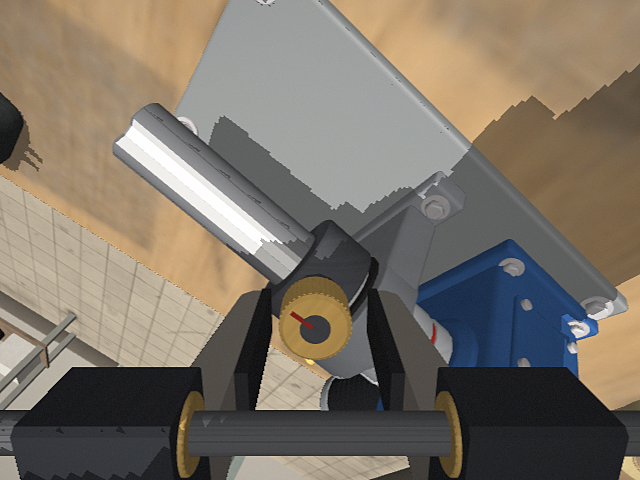

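```bash
cat > mark2.py <<'E'
from h import *
from mark import p,i,Rt,t
def m2(n,st,lean=-.577,yh=-.0181):
    im=cv2.imread(f"pics/{n}.png").astype(int); M=np.load(f"{n}.npy")@i['mount']; c=(i['intrinsics'],M[:3,:3],M[:3,3])
    b,g,r=im[...,0],im[...,1],im[...,2]
    z=np.array([np.sin(lean),0,np.cos(lean)]); x=np.array([np.cos(lean),0,-np.sin(lean)]); y=np.array([0,1.,0])
    o=Rt@(np.array([0,yh,.09])+z*(66-st*.955)*1e-3)+t; zw=Rt@z
    def back(xx,yy):
        q=[]
        for a,bb in zip(xx,yy):
            t0,d=ray(c,(a,bb)); P=t0+d*((o-t0)@zw)/(d@zw)-o; q.append([P@(Rt@x),P@(Rt@y)])
        return np.array(q)*1e3
    cen=proj(c,o)[0]; Y,X=np.mgrid[:480,:640]; near=np.hypot(X-cen[0],Y-cen[1])<50
    red=near&(r>100)&(g<70)&(b<70)&(r>1.6*g)
    dark=(np.hypot(X-cen[0],Y-cen[1])<22)&(r<110)&(abs(r-b)<40)
    hub=back(*np.nonzero(dark|(red&(np.hypot(X-cen[0],Y-cen[1])<10)))[::-1])
    lab=dark.astype(np.uint8); (ex,ey),ax,an=cv2.fitEllipse(max(cv2.findContours(cv2.morphologyEx(lab,cv2.MORPH_CLOSE,np.ones((5,5))),cv2.RETR_EXTERNAL,cv2.CHAIN_APPROX_NONE)[0],key=len))
    h=back([ex],[ey])[0]
    q=back(*np.nonzero(red)[::-1]); m=q.mean(0); u=np.linalg.svd(q-m)[2][0]; u*=np.sign(u@(m-h))
    return h.round(1),np.array(ax).round(1),m.round(1),"dir",round(-np.arctan2(*(m-h)[::-1])%6.283,3),"pca",round(-np.arctan2(u[1],u[0])%6.283,3)
if __name__=="__main__":
    for n,st in(("w4",0),("w5",1.3),("w6",2.6),("w7",3.9),("w8",5.2),("w9",6.5),("w10",7.7)): print(n,*m2(n,st))
E
python3 mark2.py
```

```text
w4 [ 0.5 -0.4] [27.  29.8] [ 7.4 -0.4] dir 6.279 pca 0.018
w5 [ 0.5 -0.4] [27.3 29.8] [ 2.8 -8.7] dir 1.297 pca 1.316
w6 [ 0.2 -0.3] [26.1 30.2] [-5.4 -3.5] dir 2.621 pca 2.61
w7 [-0.5 -0.5] [27.6 29.7] [-6.7  5.8] dir 3.944 pca 3.921
w8 [-0.8 -0.5] [27.6 29.9] [3.2 5.7] dir 5.281 pca 5.213
w9 [-0.8 -0.5] [27.6 29.9] [ 7.2 -2.9] dir 0.294 pca 0.27
w10 [-0.9 -0.3] [27.8 29.8] [-0.3 -6.9] dir 1.489 pca 1.513
```

>>> drive_tool(translation=[[0,0,-2],[0,0,-6],[0,0,-10],[0,0,-12],[0,0,-12],[0,0,-12],[0,0,-12],[0,0,-10],[0,0,-4],[0,0,0],[0,0,0]], angular=[[0,0,0],[0,0,0],[0,0,0],[0,0,0],[0,0,0],[0,0,0],[0,0,0],[0,0,0],[0,0,0],[0,0,0],[0,0,0]], gripper=[-0.1,-0.1,-0.1,-0.1,-0.1,-0.1,-0.1,-0.1,-0.1,-0.1,-0.1])

```text
time: 28.5
ee_pos: [0.4563, 0.0631, 0.2057]
orientation: [-0.258, 0.923, -0.126, 0.255]
wrist_force: [-0.4, 1.1, -0.3]
gripper_width: 0.549
```

```bash
python3 st.py;  python3 - <<'E'
from h import *
s=arm.state();im=grab_frame("wrist"); cv2.imwrite("pics/w11.png",im); np.save("w11.npy",cur(s))
a=grab_frame("scene"); cv2.imwrite("pics/s11.png",a)
b=grab_frame("top"); d=cv2.absdiff(b,cv2.imread("pics/top0.png"))
from mark2 import m2
print(m2("w11",7.7))
z=cv2.resize(im[170:330,220:420],None,fx=4,fy=3.75,interpolation=cv2.INTER_CUBIC); cv2.imwrite("pics/w11z.png",z)
cv2.imwrite("pics/t11.png",b)
E
```

```text
('turner x,y,z-axis mm', array([-77.4, -15.6, 115.7]), 'lean from z', np.float64(-0.576), 'zy', np.float64(-0.004), 'spin', np.float64(0.726)) 28.5 [-0.09 -0.57  2.37 -0.08  0.77 -2.17] w 0.549
F turner [-0.6  1.  -0.3] F tool [-0.2  1.2 -0.1] M tool [-0.27  0.19  0.1 ]
(array([-1. , -0.3]), array([19.3, 20.1]), array([-0.4, -8. ]), 'dir', np.float64(1.49), 'pca', np.float64(1.554))
```

View pics/w11z.png

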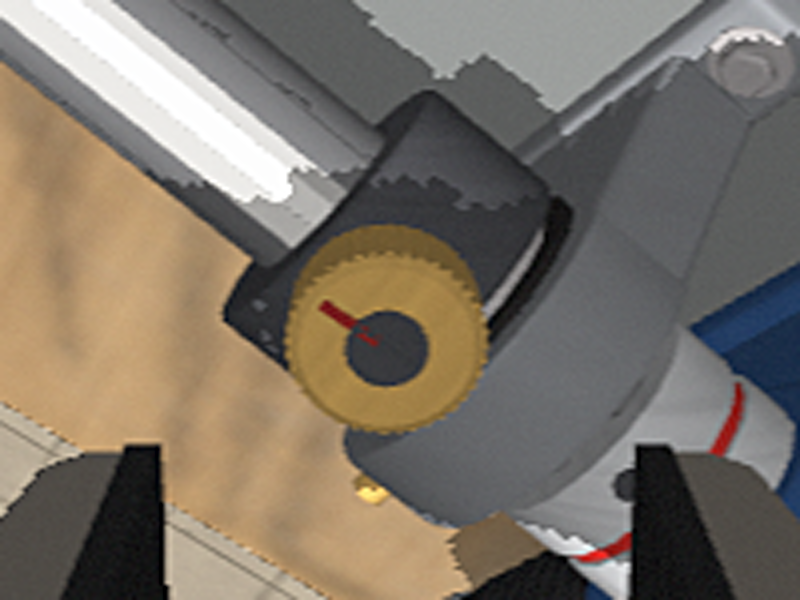

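View pics/s11.png

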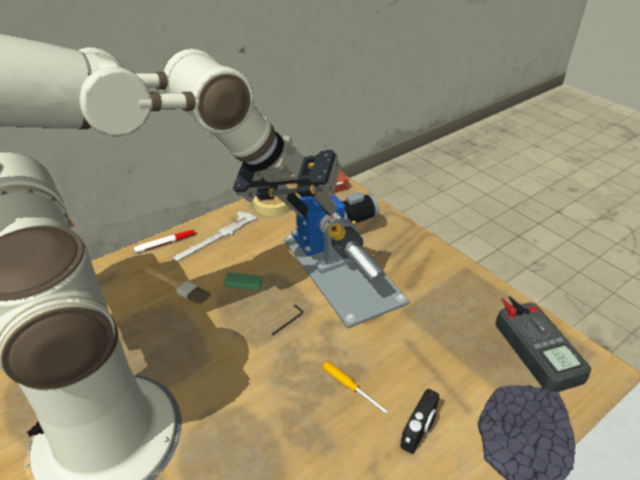

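```bash
python3 - <<'E'
from bench import workorder
print(workorder.job_done())
E
```

```text
the job is handed in; nothing more can be done
None
```

The collar is up against the bearing with its thumb screw tightened into the flat, and the job is handed in at about 28.7 s of the 72 s allowed. The hand-in gave no verdict.

**What I did**
- **Slide:** I gripped the brass head and slid the collar about 29 mm to the bearing ring. Resistance rose steadily on contact at turner y ≈ -18.1 mm.
- **Turn:** The flat measured about -0.58 rad in the wrist images, so I turned the collar from -0.82 to -0.58 rad.
- **Tighten:** I screwed in over six strokes of 1.2 to 1.3 rad, letting go between each. The push toward the bearing was about 6 to 21 N wherever I read it.
- **Release:** I let go and backed straight out about 80 mm.

**Last checks**
- **Screw turn:** The red mark on the head reads about 7.8 rad (7.77 to 7.83 from two ways of fitting it), inside the firm range of 7.5 to 7.9. It did not spring back after any stroke.
- **Collar position:** The head stayed within about 0.1 mm along the shaft after letting go. It swung about 0.025 rad, which I take to be it settling into the flat.
- **Robot and other items:** The arm was clear, with wrist force near zero. By eye, the wax, key and screwdriver show no movement in the scene picture. The tape was partly hidden by the gripper there, though the arm never went near it.

**Disagreements**
- **Turn reading:** My first, cruder reading of the mark gave 7.87 to 7.9 rad. Correcting for the head's measured centre brought it to about 7.8.
- **Push:** It was only about 6 to 7 N at some regrips and nearly 21 N at the end of the third stroke, against the 15 N advised.

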